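# Seat a stave sample in the reader and hold its spring shutter at the marker

### The arm

A 7-joint arm with a two-finger parallel gripper is mounted at the origin on the work surface. World frame = base frame: x ahead of the robot, y to its left, z up, the work surface at z = 0. Lengths are in m, angles in rad, forces in N, time in s.
With the tool pointing down it reaches from about 0.4 to 0.85 m from the base axis. Payload 4.5 kg.
Tool frame: the origin (TCP) lies at the very end of the fingers, on their centre line; the grasp point (between the pads) lies 19 mm behind it; y points along the fingers, x is the direction in which the jaws open and shut, and the axes are right-handed (so a half turn about y gives the same grasp; the last joint's range is limited). The gripper opens to 88 mm and grips with 3 to 60 N. Pads are 18 mm wide; open, the fingers measure 123 mm over their backs; the gripper's body (75 mm by 187 mm) begins 45 mm behind the grasp point.
Start: joints at [-1.118, 0.689, -0.195, 1.565, 0.157, 0.902, -0.215], TCP at [0.254, 0.571, 0.239] pointing down, gripper open.
Joint ranges: [-3.01, 3.01], [-0.46, 2.08], [-1.47, 1.51], [0.13, 2.56], [-1, 4.14], [0.04, 2.09], [-2.66, 2.66]. Speed limits (rad/s): [2.57, 2.57, 3.14, 3.14, 3.14, 3.14, 3.14].

### API

Orientations are given as a unit quaternion [x, y, z, w].
In Python, from plant import r gives the robot as it stands.
- The arm moves only by the shell command python3 -m inch 'ROWS' [OPENING] [FORCE]. ROWS is JSON, a list of rows, each a list of 6 numbers: the shift along the tool's x, y, z in mm, then the turn, a rotation vector about the tool's x, y, z in rad. In form: [[x, y, z, ax, ay, az], ...]. A call has 1 to 12 rows; each row shifts and turns the commanded pose from where the row before left it, along the tool's axes as they then stand; what a row does not reach is not made up. A row lasts 1/12 s, in which the tool goes at most 41.7 mm and 7.16 degrees, less where a joint would pass 70% of its speed; a pose out of reach is approached as far as the arm can. A call is refused whole if a number of a shift passes 41.7 or a number of a turn 0.125, either way. A call with a gripper value outside its range is refused whole. OPENING is the finger opening in mm, from 0 to 88.1, set as the call begins (- or left out, the last holds). The fingers move at their own pace and stop on an object; FORCE is the grip in N (left out, the last holds). Time passes only in rows, so rows that do not move let the fingers close. It gives the time, the measured TCP pose, the force and the opening at its end, in the units of the state.
- r.get_state(): the state, without advancing time (a new reading comes with each control period).
- r.snapshot(name): name is "scene" or "side" or "wrist"; returns a dict with "img" (384x512x3 uint8, red, green, blue), "range_z" (384x512 float32, m along the optical axis (not along the pixel's ray), 0 where there is no reading), "mtx" (3x3 intrinsics, pixels), "camera_from_world" (4x4, takes a point from world to camera coordinates); the wrist camera has in their place "tool_from_camera" (4x4, takes a point from camera to tool coordinates, whose origin is the TCP and whose axes are the tool frame's). Camera axes: x right, y down, z forward; pixel columns grow to the right and rows downward; lengths in m; the calibration is good to about 2 mm. The wrist camera is an equidistant fisheye: a pixel r from the principal point sees the ray r / f radians off the axis. A picture is of the moment at which its call begins: read the wrist's pose just before it.
- r.finish_job(): hands the job in, once; it reports no verdict.
The state is a dict: "clock": time; "q": joint angles; "qd": joint speeds; "joint_torque": joint torques, N m; "tool_pos": TCP position; "eef_rot": TCP orientation; "contact_force": force on the tool from outside, world axes, zero at the start; "moment": the same for the moment, N m; "opening": opening from 0.0 (shut) to 1.0 (fully open).
Only numpy, scipy, OpenCV 4.12 (cv2) and the standard library are available. Lean on these libraries where they do the work, as an engineer would, in place of code of your own. Each camera call takes 0.05 s, during which the arm holds its last target.

### The job

Take a reading of the oak stave sample: lay it in the reader's channel and slide it under the hood until it is fully home against the end stop, and let go of it. Only then pull the reader's spring-return shutter out by its black grip until the yellow pointer lines up with the red marker, and finish with the gripper still holding it there, because the spring shuts it if it is let go. Leave the bottle, the hammer and the white bung as they are.

Things in the scene. Friction and masses are not known exactly. Their poses are not given: they have to be found in the camera images.
- stave: loose oak stave sample, a plain bar 180 (its x) x 40 (its y) x 27 mm (z), about 0.1 to 0.2 kg, lying on the table to the right of the reader at the start. Origin: centre of its underside. Both ends are alike, either may go in first.
- reader: green bench reader fixed to the table; its place and angle differ each time. Origin: at table height on the channel's centre line, under the middle of the hood; x points along the channel from its mouth (robot's side) to the end stop, y to the left, z up. Hood: x -50 to +50, y -53 to +120 mm, top 56 mm above the table, with two 7 mm wide guides for the shutter at x = +-32 mm, 65 mm high.
- channel (a point): near end of the channel, on its floor (reader x = -180, y = 0, z = 10 mm). Channel 46 mm wide inside, floor 10 mm above the table, open on top from x = -180 to -50 mm between two aluminium rails 10 mm wide whose tops are 16 mm above the table.
- tunnel (a point): middle of the tunnel mouth under the hood, on the floor (reader x = -50, y = 0, z = 10 mm). The tunnel continues the channel, 46 mm wide, ceiling 46 mm above the table (36 mm over the floor), and ends at a steel stop at x = +30 mm. A home stave reaches 80 mm in and sticks 100 mm out.
- seat (a point): the point on the channel floor (reader x = -60, y = 0, z = 10 mm) where the centre of the stave's underside lies when the stave is fully home; axes as the reader's.
- shutter: aluminium slide on the hood with an upright black grip. Origin: under the grip's middle, 56.5 mm above the table; axes as the reader's. Shut (as at the start) it is at reader x = 0, y = 85 mm. It slides up to 75 mm to reader +y (left); a spring pulls it back with 3.2 N shut plus 90 N/m (about 8 N at 50 mm), friction 0.4 N. Slide plate 56 mm wide, top 62.5 mm above the table.
- grip (a point): middle of the shutter's black grip, a block 44 (x) x 14 (y) x 40 mm (z) standing on the slide plate from 62.5 to 102.5 mm above the table; 26 mm above the shutter's origin, axes as the reader's. Moves with the shutter.
- pointer (a point): tip of the small yellow pointer, 6 mm wide, fixed to the shutter on its far side, over the white scale; at (+40, -55, +12) mm from the shutter's origin, axes as the reader's.
- marker: small red marker, 6 mm wide, fixed on the white scale on the far edge of the hood's top (reader x = 42 mm), at another place along the scale each time, 32 to 60 mm left of the shut pointer. Origin: its middle in y, on its near side, 58 mm above the table; axes as the reader's. The pointer is lined up when its y equals the marker's in the reader's frame.
- bottle: full amber bottle with black cap, 72 mm across, 210 mm tall, standing on the left; leave it alone. Origin: centre of its underside.
- hammer: hammer with wooden handle and steel head, 260 mm long, 26 mm high, lying at the far left, its head away from the robot; leave it alone. Origin: under the middle of its length; x points to the head.
- bung: white plastic bung, a tapered plug 52 mm across, 40 mm tall, standing at the far right; leave it alone. Origin: centre of its underside.
Not all that is in view belongs to the job. What is shaped like the stave but orange or turquoise is not meant.

How it is judged:
On the way, in this order (a step that is already met when the one before it is completed fails the run):
1. the stave lies fully home in the channel and the gripper has let go of it (distance between stave and seat below 0.008 m and angle between the x axis of stave and the x axis of reader, either way round below 0.09 rad and contact force between the fingers and stave below 0.2 N), for 0.2 s.
2. the gripper holds the shutter with its pointer at the marker (y of pointer in the frame of marker between -0.005 and 0.005 m and contact force between the fingers and shutter above 2 N and linear speed of shutter below 0.01 m/s), for 0.3 s.
At the end, for the whole second after the job is handed in: The stave is home (centre of its underside within 8 mm of the seat point, within 0.09 rad of the channel), at rest and not touched by the gripper; the pointer is within 5 mm of the marker along the slide, the shutter is still, and the fingers hold it with more than 2 N (all of step 1 and all of step 2 and linear speed of stave below 0.01 m/s); the arm keeps its last pose, push and grip.
It fails at once if the shutter is pulled more than 12 mm open while the stave is not home (y of pointer in the frame of reader above 0.042 m and not (distance between stave and seat below 0.015 m and angle between the x axis of stave and the x axis of reader, either way round below 0.15 rad)).
It fails at once if a bystander is moved more than 25 mm (distance of any of bottle, hammer, bung from where it was at the start of the episode above 0.025 m).
It fails at once if the bottle or the bung is knocked over (angle between any of bottle, bung's own z axis and vertical above 0.4 rad).
It also fails if it takes over 48 s, if anything falls off the work surface, if the arm or the gripper's body presses on something with over 40 N, if the wrist force passes 120 N, or if a joint passes its speed limit or range.

## Working session

There is one attempt and no reset: what is moved stays moved. The work goes in short steps, Python scripts to look and compute and a shell command to move; the robot and the scene stay as the last step left them, time stands still between calls to the robot, and variables do not carry over. Pictures are saved under pics/ and viewed, and the job is handed in when it is done.

```bash
ls; mkdir -p pics; python3 - <<'E'
from plant import r
import cv2,numpy as np
s=r.get_state()
for k in s: print(k,np.round(s[k],4))
for n in("scene","side","wrist"):
    d=r.snapshot(n); cv2.imwrite(f"pics/{n}0.png",d["img"][...,::-1]); np.savez(f"{n}0.npz",**d)
    print(n,np.round(d["mtx"],2).tolist(),np.round(d.get("camera_from_world",d.get("tool_from_camera")),4).tolist())
E
```

```text
pics
clock 0.0
q [-1.1182  0.69   -0.1945  1.5663  0.1573  0.9025 -0.2151]
qd [ 0.0004  0.0001 -0.0001 -0.0004  0.0012  0.0009  0.0002]
joint_torque [ 7.00000e-04 -5.27556e+01 -1.26690e+00 -1.53424e+01 -5.27000e-02
  6.60000e-03  2.00000e-04]
tool_pos [0.2539 0.5704 0.2379]
eef_rot [ 0.5934  0.3846 -0.3857 -0.5926]
contact_force [-0.2726 -0.5625  0.1317]
moment [ 0.0248  0.0579 -0.0295]
opening 1.0006
scene [[427.34, 0.0, 255.42], [0.0, 427.34, 192.28], [0.0, 0.0, 1.0]] [[0.838, 0.5456, -0.0048, -0.4701], [0.2856, -0.4462, -0.8481, -0.0865], [-0.4649, 0.7094, -0.5297, 1.5415], [0.0, 0.0, 0.0, 1.0]]
side [[355.82, 0.0, 255.48], [0.0, 355.82, 194.46], [0.0, 0.0, 1.0]] [[0.8105, -0.5858, -0.0, -0.4465], [-0.3806, -0.5266, -0.7602, 0.2687], [0.4453, 0.6161, -0.6497, 0.9474], [0.0, 0.0, 0.0, 1.0]]
wrist [[297.32, 0.0, 254.71], [0.0, 297.32, 193.48], [0.0, 0.0, 1.0]] [[1.0, 0.0004, 0.0005, -0.0002], [-0.0004, -0.2615, 0.9652, -0.1453], [0.0005, -0.9652, -0.2615, 0.0669], [0.0, 0.0, 0.0, 1.0]]
```

View pics/scene0.png

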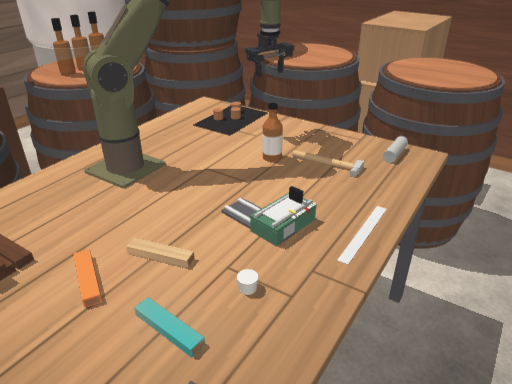

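View pics/side0.png

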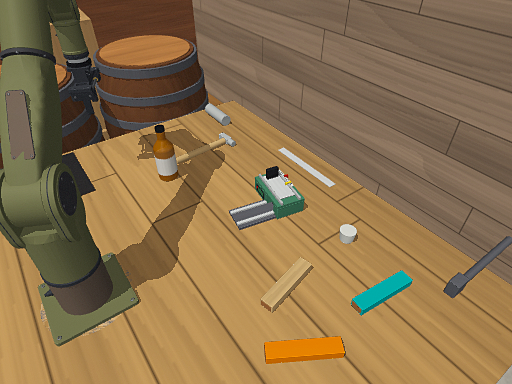

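View pics/wrist0.png

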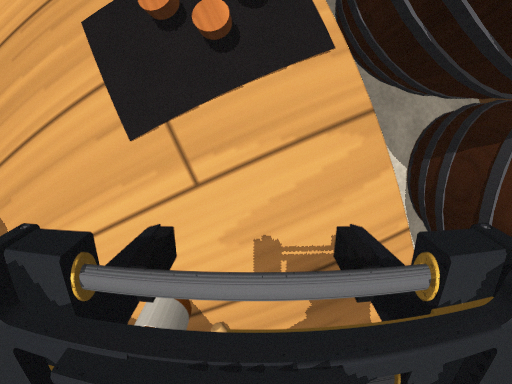

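```bash
cat > h.py <<'E'
import numpy as np,cv2
def cloud(d):
    z=d["range_z"];K=d["mtx"];v,u=np.indices(z.shape)
    P=np.stack([(u-K[0,2])/K[0,0]*z,(v-K[1,2])/K[1,1]*z,z,np.ones_like(z)],-1)
    return (P@np.linalg.inv(d["camera_from_world"]).T)[...,:3]
def ray(d,u,v,h):
    K=d["mtx"];T=np.linalg.inv(d["camera_from_world"]);c=T[:3,3]
    w=T[:3,:3]@np.array([(u-K[0,2])/K[0,0],(v-K[1,2])/K[1,1],1]);return c+w*(h-c[2])/w[2]
E
python3 - <<'E'
from h import *
for n,c in(("scene",[(160,252),(284,215)]),("side",[(287,285),(268,200)])):
    d=dict(np.load(n+"0.npz"));P=cloud(d)
    for i,(u,v) in enumerate(c):
        cr=d["img"][v-45:v+45,u-65:u+65,::-1]
        cv2.imwrite(f"pics/c_{n}{i}.png",cv2.resize(cr,None,fx=6,fy=6,interpolation=cv2.INTER_CUBIC))
    # stave top: height 22..32 within region
    u,v=c[0]
    m=np.zeros(P.shape[:2],bool);m[v-40:v+40,u-50:u+50]=1
    m&=(P[...,2]>.021)&(P[...,2]<.034)&(d["range_z"]>0)
    nb,l,st,_=cv2.connectedComponentsWithStats(m.astype(np.uint8));k=1+st[1:,4].argmax();m=l==k
    q=P[m];print(n,m.sum(),q.mean(0),cv2.minAreaRect((q[:,:2]*1000).astype(np.float32)), np.percentile(q[:,2],[10,50,90]))
    hsv=cv2.cvtColor(d["img"],cv2.COLOR_RGB2HSV); print(hsv[v,u])
E
```

```text
scene 786 [ 0.45267509 -0.28940362  0.02734762] ((448.4787902832031, -288.2171325683594), (182.56480407714844, 43.2994499206543), 14.993127822875977) [0.02459408 0.02759313 0.02949463]
[ 18  97 231]
side 886 [ 0.44080727 -0.29001072  0.02697811] ((446.25604248046875, -287.6172180175781), (181.8087158203125, 41.06324768066406), 13.701058387756348) [0.02500469 0.02712227 0.02890423]
[ 18 110 202]
```

```bash
cd pics; python3 -c "
import cv2,numpy as np
a=[cv2.imread(f'c_{n}{i}.png') for n in('scene','side') for i in (0,1)]
a=[cv2.resize(x,(400,277)) for x in a]
cv2.imwrite('cc.png',np.vstack([np.hstack(a[:2]),np.hstack(a[2:])]))"
```

```text
(no output)
```

View pics/cc.png

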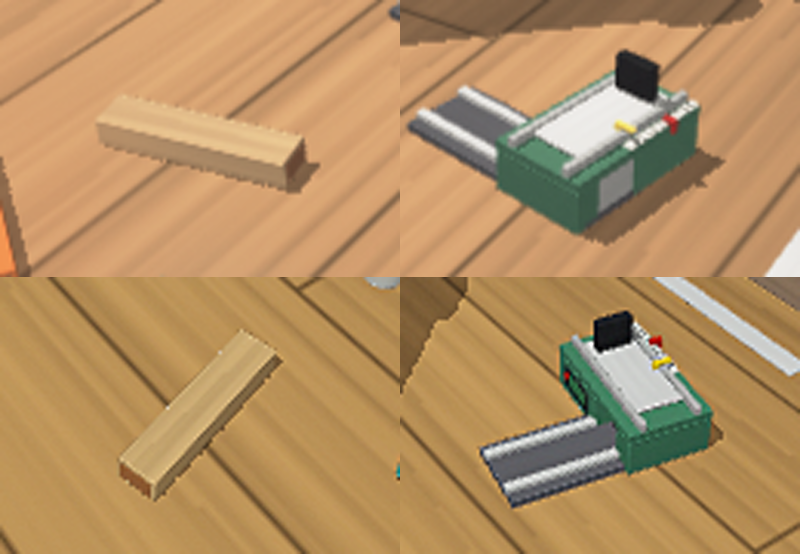

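View pics/c_scene1.png

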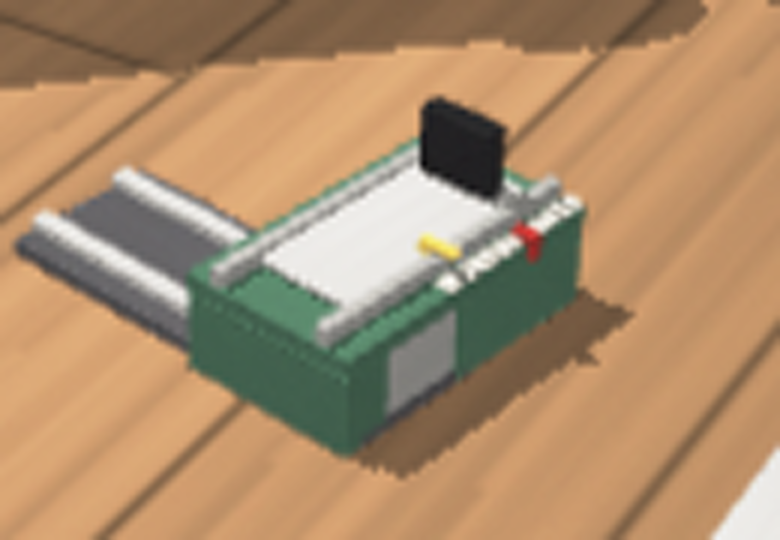

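View pics/c_side1.png

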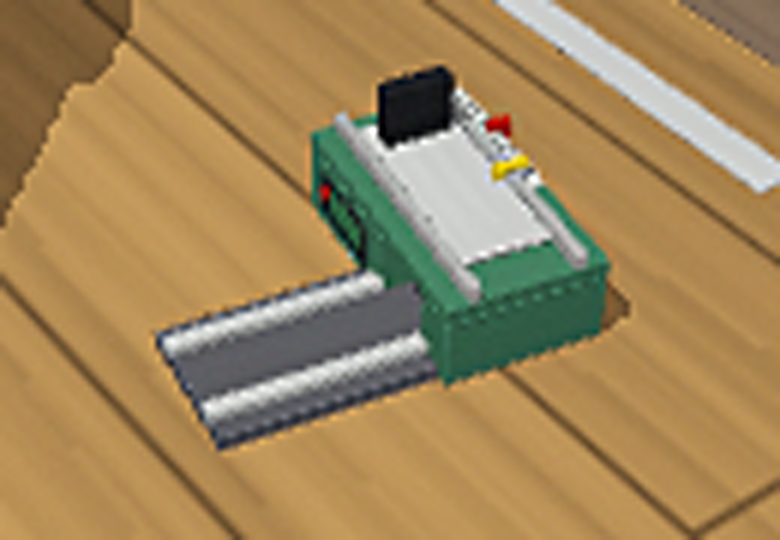

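```bash
python3 - <<'E'
from h import *
for n,(u,v) in(("scene",(270,215)),("side",(265,200))):
    d=dict(np.load(n+"0.npz"));P=cloud(d);I=d["img"].astype(int)
    R=np.zeros(P.shape[:2],bool);R[v-40:v+40,u-55:u+58]=1;R&=d["range_z"]>0
    hsv=cv2.cvtColor(d["img"],cv2.COLOR_RGB2HSV);H,S,V=[hsv[...,i].astype(int) for i in range(3)]
    z=P[...,2]
    def rect(name,m):
        nb,l,st,_=cv2.connectedComponentsWithStats(m.astype(np.uint8));m=l==(1+st[1:,4].argmax())
        q=P[m]*1000; r_=cv2.minAreaRect(q[:,:2].astype(np.float32)); b=cv2.boxPoints(r_)
        print(n,name,len(q),np.round(q.mean(0),1),"rect",np.round(r_[0],1),np.round(r_[1],1),round(r_[2],1),"z",np.round(np.percentile(q[:,2],[5,50,95]),1),"px",np.round(np.argwhere(m).mean(0)[::-1],1))
        return q
    rect("hood",R&(z>.052)&(z<.069)&(V>20))
    base=rect("chan",R&(z>.006)&(z<.02)&(S<90))
    rect("grip",R&(V<60)&(z>.066)&(z<.11))
    rect("yel",R&(H>20)&(H<35)&(S>150)&(z>.056))
    rect("red",R&((H<6)|(H>174))&(S>170)&(z>.05))
E
```

```text
scene hood 1222 [658.  -10.7  61.1] rect [654.5   4.4] [176.1 107.8] 78.5 z [54.5 62.1 66.5] px [282.2 211.9]
scene chan 810 [565.9 -18.7  12.6] rect [587.7  16.1] [172.2 235.3] 78.8 z [ 7.5 11.8 18.6] px [253.9 217.5]
scene grip 164 [665.2  51.1  88.5] rect [662.4  53. ] [14.9 44.9] 84.7 z [ 70.2  88.6 103.7] px [295.6 194.2]
scene yel 1 [675.4  -4.2  69.6] rect [675.4  -4.2] [0. 0.] 0.0 z [69.6 69.6 69.6] px [289. 210.]
scene red 11 [711.5  35.   61.9] rect [709.7  34.9] [ 5.4 11.8] 72.9 z [57.  62.9 65.8] px [306.9 209.5]
side hood 946 [643.2  -7.9  60.5] rect [651.9   4.7] [176.2 105.6] 78.4 z [54.4 61.3 66.3] px [279.4 189.3]
side chan 828 [532.3  -9.3  11.8] rect [540.3  -7.5] [ 94.7 148.7] 79.3 z [ 7.9 11.1 17.4] px [252.5 213.4]
side grip 127 [656.9  52.6  88.2] rect [658.9  54.9] [16.1 43.9] 80.4 z [ 69.7  88.7 103.4] px [271.6 172.1]
side yel 13 [680.8  -3.2  68.5] rect [682.   -3.7] [ 6.8 19. ] 70.0 z [64.7 69.6 70.5] px [287.2 182.4]
side red 10 [706.5  34.5  62.9] rect [705.9  34.6] [ 4.5 11.4] 72.8 z [57.4 63.7 66.4] px [285.8 175.5]
```

```bash
cat >> h.py <<'E'
from scipy.spatial.transform import Rotation as Ro
def plan(r,pos,jaw):
    "pos m, jaw deg: world heading of tool x. prints deltas"
    s=r.get_state();Rm=Ro.from_quat(s["eef_rot"]).as_matrix();p=np.array(s["tool_pos"])
    x=np.array([np.cos(np.radians(jaw)),np.sin(np.radians(jaw)),0])
    best=None
    for sg in(1,-1):
        X=sg*x;Y=np.array([0,0,-1.]);T=np.stack([X,Y,np.cross(X,Y)],1)
        rv=Ro.from_matrix(Rm.T@T).as_rotvec()
        if best is None or np.linalg.norm(rv)<np.linalg.norm(best[0]): best=(rv,T)
    rv,T=best
    print("t",round(s["clock"],2),"pos",np.round(p*1000,1),"jaw now",np.round(np.degrees(np.arctan2(Rm[1,0],Rm[0,0])),1),"toolz",np.round(Rm[:,2],2),"q7",round(s["q"][6],2),"F",np.round(s["contact_force"],1),"op",round(s["opening"]*88.1,1))
    print("turn (tool rotvec)",np.round(rv,3),"| shift now-axes mm",np.round(Rm.T@(np.array(pos)-p)*1000,1),"| shift post-turn axes",np.round(T.T@(np.array(pos)-p)*1000,1))
E
python3 - <<'E'
from h import *
from plant import r
for n,(u,v) in(("scene",(272,150)),("side",(168,165))):
    d=dict(np.load(n+"0.npz"));P=cloud(d);q=P[v-5:v+5,u-2:u+3].reshape(-1,3);print(q.mean(0))
plan(r,(.447,-.288,.01),104.4)
plan(r,(.447,-.288,.01),78.5)
E
```

```text
[0.42172875 0.32436162 0.0520504 ]
[0.39584951 0.31924762 0.07485112]
t 0.15 pos [254.  570.5 238.1] jaw now 66.0 toolz [-0.91  0.41 -0.  ] q7 -0.22 F [-0.1 -0.7 -0.2] op 87.7
turn (tool rotvec) [-0.    -0.67  -0.001] | shift now-axes mm [-705.6  229.1 -525.4] | shift post-turn axes [-879.6  228.1   26.6]
t 0.15 pos [254.  570.5 238.1] jaw now 66.0 toolz [-0.91  0.41 -0.  ] q7 -0.22 F [-0.1 -0.7 -0.2] op 87.7
turn (tool rotvec) [-0.    -0.218 -0.001] | shift now-axes mm [-705.6  229.1 -525.4] | shift post-turn axes [-802.8  228.1 -360.3]
```

```bash
python3 -m inch '[[0,-25,-10,0,-0.1117,0],[0,-25,-15,0,-0.1117,0],[0,-25,-20,0,-0.1117,0],[-10,-15,-20,0,-0.1117,0],[-20,0,-20,0,-0.1117,0],[-30,0,-20,0,-0.1117,0],[-38,0,-15,0,0,0],[-40,0,0,0,0,0],[-40,0,0,0,0,0],[-40,0,0,0,0,0],[-40,0,0,0,0,0],[-40,0,0,0,0,0]]' 88 30; python3 - <<'E'
from h import *
from plant import r
plan(r,(.423,-.294,.12),104.4)
E
```

```text
clock: 1.15
tool_pos: [0.4346, 0.2716, 0.3285]
eef_rot: [-0.433, -0.559, 0.559, 0.433]
contact_force: [-0.2, -0.7, 0.3]
opening: 1.001
t 1.15 pos [434.6 271.6 328.5] jaw now 104.4 toolz [-0.97 -0.25  0.  ] q7 0.94 F [-0.2 -0.7  0.3] op 88.2
turn (tool rotvec) [-0.  0. -0.] | shift now-axes mm [-544.8  208.8  151.9] | shift post-turn axes [-544.9  208.5  151.9]
```

```bash
python3 -m inch '[[-40,0,8,0,0,0],[-41,0,10,0,0,0],[-41,0,12,0,0,0],[-41,0,12,0,0,0],[-41,5,12,0,0,0],[-41,10,12,0,0,0],[-40,15,12,0,0,0],[-40,20,12,0,0,0],[-40,20,12,0,0,0],[-40,20,12,0,0,0],[-40,20,12,0,0,0],[-40,20,12,0,0,0]]'; python3 - <<'E'
from h import *
from plant import r
plan(r,(.423,-.294,.12),104.4)
E
```

```text
clock: 2.15
tool_pos: [0.4222, -0.2026, 0.2094]
eef_rot: [0.433, 0.559, -0.559, -0.433]
contact_force: [1.1, 1.1, 0.2]
opening: 0.999
t 2.15 pos [ 422.2 -202.6  209.4] jaw now 104.4 toolz [-0.97 -0.25 -0.  ] q7 1.84 F [1.1 1.1 0.2] op 88.0
turn (tool rotvec) [ 0.  0. -0.] | shift now-axes mm [-88.8  89.4  22. ] | shift post-turn axes [-88.8  89.4  22. ]
```

```bash
python3 -m inch '[[-35,25,8,0,0,0],[-30,30,8,0,0,0],[-15,25,4,0,0,0],[-5,8,0,0,0,0],[0,0,0,0,0,0]]'; python3 - <<'E'
from h import *
from plant import r
plan(r,(.423,-.294,.12),104.4)
d=r.snapshot("wrist"); cv2.imwrite("pics/w1.png",d["img"][...,::-1])
E
```

```text
clock: 2.57
tool_pos: [0.4233, -0.2856, 0.1227]
eef_rot: [-0.433, -0.558, 0.559, 0.435]
contact_force: [0.1, 0.9, 0.0]
opening: 0.999
t 2.57 pos [ 423.3 -285.6  122.7] jaw now 104.3 toolz [-0.97 -0.25  0.  ] q7 1.92 F [0.1 0.9 0. ] op 88.0
turn (tool rotvec) [-0.003 -0.002  0.003] | shift now-axes mm [-8.1  2.7  2.3] | shift post-turn axes [-8.   2.7  2.3]
```

View pics/w1.png

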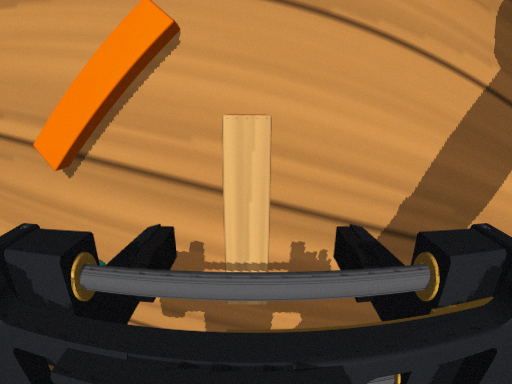

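```bash
cat >> h.py <<'E'
def wray(s,d,u,v,h):
    K=d["mtx"];a=np.array([u-K[0,2],v-K[1,2]]);rr=np.linalg.norm(a);th=rr/K[0,0]
    c=np.r_[np.sin(th)*a/max(rr,1e-9),np.cos(th)]
    T=d["tool_from_camera"];Rm=Ro.from_quat(s["eef_rot"]).as_matrix()
    o=Rm@T[:3,3]+s["tool_pos"];w=Rm@(T[:3,:3]@c);return o+w*(h-o[2])/w[2]
E
python3 - <<'E'
from h import *
from plant import r
s=r.get_state();d=r.snapshot("wrist")
p=[wray(s,d,*q,.027) for q in((223,115),(271,115),(225,220),(270,220))]
for x in p: print(np.round(x*1000,1))
print(np.linalg.norm(p[0]-p[1]),np.degrees([np.arctan2(*(p[0]-p[2])[1::-1]),np.arctan2(*(p[1]-p[3])[1::-1])]))
E
```

```text
[ 365.8 -325.8   27. ]
[ 356.3 -288.2   27. ]
[ 452.8 -303.7   27. ]
[ 443.  -265.7   27. ]
0.03880131256198992 [-165.6905435  -165.45645152]
```

```bash
python3 -m inch '[[-5,20,0,0,0,0],[0,30,0,0,0,0],[0,30,0,0,0,0],[0,22,0,0,0,0],[0,8,0,0,0,0],[0,3,0,0,0,0],[0,0,0,0,0,0]]'; python3 - <<'E'
from h import *
from plant import r
plan(r,(.424,-.291,.010),104.4)
E
```

```text
clock: 3.25
tool_pos: [0.4267, -0.2892, 0.0125]
eef_rot: [0.433, 0.559, -0.559, -0.433]
contact_force: [0.3, 0.8, -0.1]
opening: 0.996
t 3.25 pos [ 426.7 -289.2   12.5] jaw now 104.5 toolz [-0.97 -0.25 -0.  ] q7 1.85 F [ 0.3  0.8 -0.1] op 87.8
turn (tool rotvec) [ 0.001  0.002 -0.   ] | shift now-axes mm [-1.   2.5  3.1] | shift post-turn axes [-1.   2.5  3. ]
```

Close on it with moderate force.

```bash
python3 -m inch '[[-1,2,2,0,0,0],[0,0,0,0,0,0],[0,0,0,0,0,0],[0,0,0,0,0,0],[0,0,0,0,0,0],[0,0,0,0,0,0],[0,0,0,0,0,0],[0,0,0,0,0,0]]' 20 35; python3 - <<'E'
from h import *
from plant import r
plan(r,(.424,-.291,.010),104.4)
E
```

```text
clock: 3.92
tool_pos: [0.4241, -0.2917, 0.0096]
eef_rot: [0.434, 0.559, -0.559, -0.433]
contact_force: [-0.0, -0.9, 1.2]
opening: 0.449
t 3.92 pos [ 424.1 -291.7    9.6] jaw now 104.4 toolz [-0.97 -0.25 -0.  ] q7 1.85 F [-0.  -0.9  1.2] op 39.5
turn (tool rotvec) [ 0. -0. -0.] | shift now-axes mm [ 0.7 -0.4 -0.1] | shift post-turn axes [ 0.7 -0.4 -0.1]
```

```bash
python3 -m inch '[[0,-15,0,0,0,0],[0,-25,0,0,0,0],[0,-30,0,0,0,0],[0,-30,0,0,0.113,0],[0,-20,0,0,0.113,0],[0,0,0,0,0.113,0],[0,0,0,0,0.113,0],[0,0,0,0,0,0]]'; python3 - <<'E'
from h import *
from plant import r
plan(r,(.48,.005,.12),78.5)
A=np.radians(-11.5);o=np.array([.6465,-.0283]);Rr=np.array([[np.cos(A),-np.sin(A)],[np.sin(A),np.cos(A)]])
for n in("scene","side"):
    d=dict(np.load(n+"0.npz"));K=d["mtx"];T=d["camera_from_world"]
    hsv=cv2.cvtColor(d["img"],cv2.COLOR_RGB2HSV)
    m=(hsv[...,1]<40)&(hsv[...,2]>150)
    v,u=np.nonzero(m)
    W=np.array([ray(d,a,b,.0155) for a,b in zip(u,v)])
    L=(W[:,:2]-o)@Rr
    for s_ in(1,-1):
        k=(L[:,0]>-172)&(L[:,0]<-60)&(abs(L[:,1]-28*s_)<11)
        x,y=L[k].T; f=np.polyfit(x,y,1)
        print(n,s_,k.sum(),"y at -170,-60",np.round(np.polyval(f,[-170,-60]),1),"rms",(y-np.polyval(f,x)).std(),"ymin/max",y.min(),y.max())
    k=(abs(abs(L[:,1])-28)<8)&(L[:,0]<-100);print("mouth x",np.sort(L[k,0])[:8])
E
```

```text
clock: 4.58
tool_pos: [0.4238, -0.2915, 0.1298]
eef_rot: [0.548, 0.447, -0.447, -0.548]
contact_force: [-1.1, -0.5, -1.6]
opening: 0.452
t 4.58 pos [ 423.8 -291.5  129.8] jaw now 78.3 toolz [-0.98  0.2  -0.  ] q7 1.64 F [-1.1 -0.5 -1.6] op 39.8
turn (tool rotvec) [ 0.    -0.003 -0.   ] | shift now-axes mm [301.7   9.7   4.9] | shift post-turn axes [301.7   9.8   4.1]Traceback (most recent call last):
  File "<stdin>", line 14, in <module>
    raise TypeError("expected non-empty vector for x")
TypeError: expected non-empty vector for x
```

```bash
python3 - <<'E'
from h import *
A=np.radians(-11.5);o=np.array([.6465,-.0283]);Rr=np.array([[np.cos(A),-np.sin(A)],[np.sin(A),np.cos(A)]])
for n in("scene","side"):
    d=dict(np.load(n+"0.npz"))
    hsv=cv2.cvtColor(d["img"],cv2.COLOR_RGB2HSV)
    m=(hsv[...,1]<40)&(hsv[...,2]>150);m[:150]=0
    v,u=np.nonzero(m)
    L=1000*(np.array([ray(d,a,b,.0155)[:2] for a,b in zip(u,v)])-o)@Rr
    for s_ in(1,-1):
        k=(L[:,0]>-172)&(L[:,0]<-65)&(abs(L[:,1]-28*s_)<11)
        x,y=L[k].T; f=np.polyfit(x,y,1)
        print(n,s_,k.sum(),"y at -170,-60",np.round(np.polyval(f,[-170,-60]),1),"rms",(y-np.polyval(f,x)).std())
    k=(abs(abs(L[:,1])-28)<8)&(L[:,0]<-100);print("mouth x",np.round(np.sort(L[k,0])[:8],1))
E
```

```text
scene 1 104 y at -170,-60 [28.5 30.1] rms 5.090792636777742
scene -1 101 y at -170,-60 [-27.5 -27.2] rms 4.641460300527324
mouth x [-182.9 -182.7 -180.9 -180.8 -180.6 -178.7 -178.6 -176.7]
side 1 89 y at -170,-60 [28.8 28.6] rms 4.191593528897503
side -1 99 y at -170,-60 [-28. -27.] rms 4.237458103140723
mouth x [-182.4 -182.2 -181.1 -180.6 -180.6 -179.4 -179.3 -178.9]
```

```bash
python3 -m inch '[[15,0,2,0,-0.006,0],[30,0,2,0,0,0],[38,0,2,0,0,0],[38,0,2,0,0,0],[38,0,2,0,0,0],[38,0,2,0,0,0],[38,0,2,0,0,0],[35,0,2,0,0,0],[22,10,2,0,0,0],[10,25,2,0,0,0],[0,25,0,0,0,0],[0,10,0,0,0,0]]'; python3 - <<'E'
from h import *
from plant import r
s=r.get_state()
plan(r,(.465,.009,.022),78.7)
for n in("side","scene"):
    d=r.snapshot(n); 
    c={"side":d["img"][150:270,170:330],"scene":d["img"][150:270,180:340]}[n]
    cv2.imwrite(f"pics/p_{n}.png",cv2.resize(c[...,::-1],None,fx=4,fy=4,interpolation=cv2.INTER_CUBIC))
d=r.snapshot("wrist"); cv2.imwrite("pics/w2.png",d["img"][...,::-1])
E
```

```text
clock: 5.58
tool_pos: [0.4615, 0.0101, 0.0571]
eef_rot: [-0.544, -0.45, 0.452, 0.546]
contact_force: [0.4, 0.3, -1.7]
opening: 0.449
t 5.58 pos [461.5  10.1  57.1] jaw now 79.2 toolz [-0.98  0.19  0.  ] q7 1.16 F [ 0.4  0.3 -1.7] op 39.5
turn (tool rotvec) [-0.004  0.009 -0.   ] | shift now-axes mm [-0.4 35.1 -3.7] | shift post-turn axes [-0.4 35.1 -3.6]
```

View pics/p_side.png

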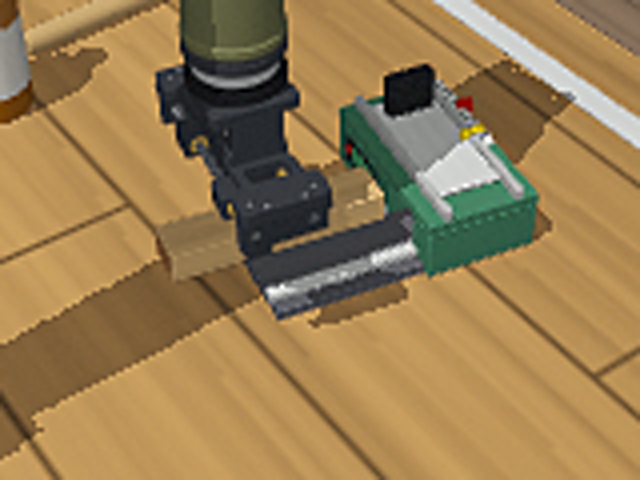

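View pics/w2.png

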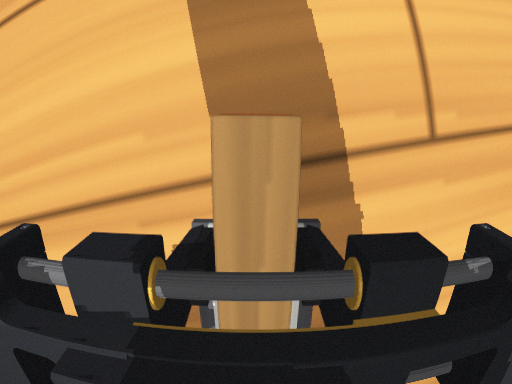

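```bash
python3 -m inch '[[0,8,-2,0,0.006,0],[0,12,-1,0,0,0],[0,8,0,0,0,0],[0,4,0,0,0,0],[0,2,0,0,0,0],[0,1,0,0,0,0],[0,0,0,0,0,0],[0,0,0,0,0,0]]'; python3 - <<'E'
from h import *
from plant import r
s=r.get_state()
plan(r,(.465,.009,.020),78.7)
d=r.snapshot("side")
cv2.imwrite(f"pics/p_side2.png",cv2.resize(d["img"][150:270,170:330][...,::-1],None,fx=4,fy=4,interpolation=cv2.INTER_CUBIC))
E
```

```text
clock: 6.4
tool_pos: [0.4659, 0.008, 0.0249]
eef_rot: [0.548, 0.448, -0.447, -0.547]
contact_force: [0.5, -0.6, -0.9]
opening: 0.452
t 6.4 pos [465.9   8.   24.9] jaw now 78.5 toolz [-0.98  0.2  -0.  ] q7 1.14 F [ 0.5 -0.6 -0.9] op 39.8
turn (tool rotvec) [ 0.    -0.003  0.   ] | shift now-axes mm [0.8 4.8 1.1] | shift post-turn axes [0.8 4.9 1.1]
```

View pics/p_side2.png

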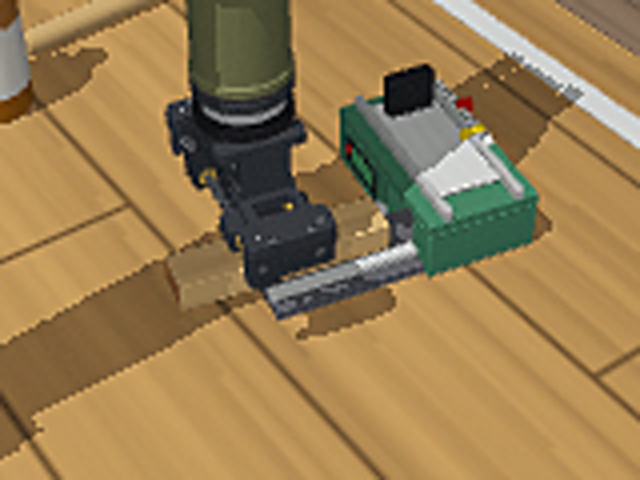

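```bash
python3 -m inch '[[0.8,2,0,0,-0.003,0],[0,1.5,0,0,0,0],[0,1,0,0,0,0],[0,0,0,0,0,0]]';  python3 -m inch '[[0,0,-6,0,0,0],[0,0,-10,0,0,0],[0,0,-10,0,0,0],[0,0,-10,0,0,0],[0,0,-10,0,0,0],[0,0,0,0,0,0]]'; python3 - <<'E'
from h import *
from plant import r
A=np.radians(-11.3);c,s=np.cos(A),np.sin(A)
plan(r,(.6465-.085*c,-.0283-.085*s+.0008,.020),78.7)
E
```

```text
clock: 6.78
tool_pos: [0.4658, 0.0088, 0.0198]
eef_rot: [-0.547, -0.448, 0.448, 0.547]
contact_force: [-0.4, -0.4, -1.0]
opening: 0.454
clock: 7.28
tool_pos: [0.5142, -0.0009, 0.0202]
eef_rot: [0.548, 0.449, -0.447, -0.546]
contact_force: [-0.3, -0.1, -1.8]
opening: 0.449
t 7.28 pos [514.2  -0.9  20.2] jaw now 78.6 toolz [-0.98  0.2  -0.  ] q7 1.16 F [-0.3 -0.1 -1.8] op 39.5
turn (tool rotvec) [ 0.004 -0.002  0.001] | shift now-axes mm [ -0.1   0.5 -49.9] | shift post-turn axes [ -0.2   0.2 -49.9]
```

```bash
python3 -m inch '[[0,0,-8,0,0,0],[0,0,-10,0,0,0],[0,0,-10,0,0,0],[0,0,-8,0,0,0],[0,0,-4,0,0,0],[0,0,-3,0,0,0],[0,0,0,0,0,0]]';  python3 -m inch '[[0,0,-2,0,0,0],[0,0,-2,0,0,0],[0,0,-1,0,0,0],[0,0,0,0,0,0]]'; python3 -m inch '[[0,0,-1,0,0,0],[0,0,-1,0,0,0],[0,0,0,0,0,0]]';python3 - <<'E'
from h import *
from plant import r
A=np.radians(-11.3);c,s=np.cos(A),np.sin(A)
plan(r,(.6465-.085*c,-.0283-.085*s+.0008,.020),78.7)
E
```

```text
clock: 7.87
tool_pos: [0.5534, -0.0088, 0.02]
eef_rot: [0.547, 0.448, -0.448, -0.547]
contact_force: [-0.4, -0.0, -1.4]
opening: 0.452
clock: 8.2
tool_pos: [0.5582, -0.0097, 0.02]
eef_rot: [0.547, 0.448, -0.448, -0.547]
contact_force: [-0.5, 0.0, -2.1]
opening: 0.453
clock: 8.45
tool_pos: [0.5603, -0.0101, 0.0201]
eef_rot: [0.547, 0.448, -0.448, -0.547]
contact_force: [0.4, -0.1, -2.3]
opening: 0.444
t 8.45 pos [560.3 -10.1  20.1] jaw now 78.7 toolz [-0.98  0.2  -0.  ] q7 1.18 F [ 0.4 -0.1 -2.3] op 39.2
turn (tool rotvec) [ 0. -0.  0.] | shift now-axes mm [-0.2  0.1 -2.9] | shift post-turn axes [-0.2  0.1 -2.9]
```

```bash
python3 -m inch '[[0,0,-1.5,0,0,0],[0,0,-1.5,0,0,0],[0,0,0,0,0,0]]'; python3 -m inch '[[0,0,-1.5,0,0,0],[0,0,-1,0,0,0],[0,0,0,0,0,0]]';  python3 -m inch '[[0,0,-1.5,0,0,0],[0,0,0,0,0,0]]'
```

```text
clock: 8.7
tool_pos: [0.5628, -0.0107, 0.0199]
eef_rot: [-0.547, -0.448, 0.448, 0.547]
contact_force: [-0.1, -0.0, -1.3]
opening: 0.45
clock: 8.95
tool_pos: [0.5628, -0.0108, 0.0197]
eef_rot: [-0.545, -0.447, 0.45, 0.548]
contact_force: [-5.6, 0.9, 0.4]
opening: 0.45
clock: 9.12
tool_pos: [0.5628, -0.0109, 0.0197]
eef_rot: [-0.545, -0.446, 0.451, 0.549]
contact_force: [-8.2, 1.6, 3.8]
opening: 0.454
```

```bash
python3 -m inch '[[0,0,2,0,0,0],[0,0,0,0,0,0]]'; python3 -m inch '[[0,0,0,0,0,0],[0,0,0,0,0,0],[0,0,0,0,0,0],[0,0,0,0,0,0],[0,0,0,0,0,0]]' 80; python3 - <<'E'
from h import *
from plant import r
plan(r,(.5628,-.0108,.1),78.7)
E
```

```text
clock: 9.28
tool_pos: [0.5628, -0.0109, 0.0198]
eef_rot: [-0.546, -0.447, 0.449, 0.548]
contact_force: [-5.6, 0.8, 1.4]
opening: 0.453
clock: 9.7
tool_pos: [0.5659, -0.0111, 0.0202]
eef_rot: [0.547, 0.449, -0.448, -0.547]
contact_force: [0.5, 0.6, 0.1]
opening: 0.806
t 9.7 pos [565.9 -11.1  20.2] jaw now 78.7 toolz [-0.98  0.2  -0.  ] q7 1.19 F [0.5 0.6 0.1] op 71.0
turn (tool rotvec) [ 0.002 -0.001  0.   ] | shift now-axes mm [ -0.2 -79.8   2.9] | shift post-turn axes [ -0.3 -79.8   3.1]
```

```bash
python3 -m inch '[[0,-15,0,0,0,0],[0,-30,3,0,0,0],[0,-40,5,0,0,0],[0,-40,5,0,0,0],[0,-25,0,0,0,0],[0,-5,0,0,0,0]]' 88; python3 - <<'E'
from h import *
from plant import r
plan(r,(.6634,.055,.16),78.7)
for n,sl in(("side",(slice(150,240),slice(205,325))),("scene",(slice(165,255),slice(210,330)))):
    d=r.snapshot(n);cv2.imwrite(f"pics/h_{n}.png",cv2.resize(d["img"][sl][...,::-1],None,fx=6,fy=6,interpolation=cv2.INTER_CUBIC))
    np.savez(n+"1.npz",**d)
E
```

```text
clock: 10.2
tool_pos: [0.555, -0.0085, 0.1798]
eef_rot: [0.549, 0.451, -0.446, -0.545]
contact_force: [0.3, -0.5, -0.4]
opening: 0.996
t 10.2 pos [555.   -8.5 179.8] jaw now 78.7 toolz [-0.98  0.2  -0.01] q7 1.21 F [ 0.3 -0.5 -0.4] op 87.8
turn (tool rotvec) [ 0.009 -0.001  0.002] | shift now-axes mm [ 83.5  20.8 -93.6] | shift post-turn axes [ 83.5  19.8 -93.8]
```

View pics/h_side.png

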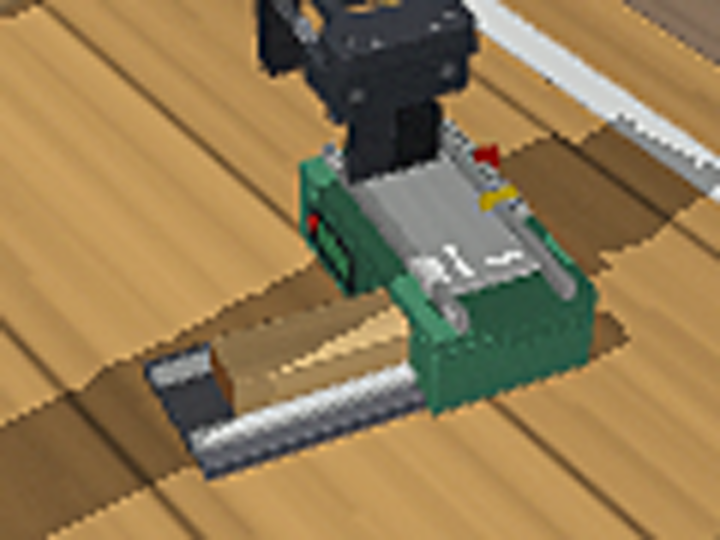

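View pics/h_scene.png

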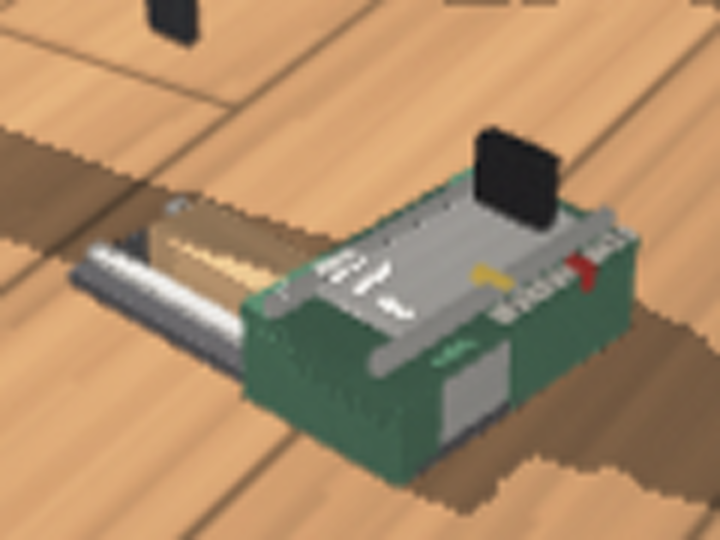

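```bash
cat >> h.py <<'E'
A=np.radians(-11.3);O=np.array([.6465,-.0277]);RR=np.array([[np.cos(A),-np.sin(A)],[np.sin(A),np.cos(A)]])
def rd(p): return np.round(np.r_[1000*(np.asarray(p)[:2]-O)@RR,1000*np.asarray(p)[2]],1)
def tri(a,b,pa,pb):
    Ms=[x["mtx"]@x["camera_from_world"][:3] for x in(a,b)]
    X=cv2.triangulatePoints(Ms[0],Ms[1],np.array(pa,float).reshape(2,1),np.array(pb,float).reshape(2,1));return (X[:3]/X[3]).ravel()
def col(d,lo,hi,box,s=130,v=60):
    h=cv2.cvtColor(d["img"],cv2.COLOR_RGB2HSV);h[...,0]=(h[...,0].astype(int)+10)%180
    m=cv2.inRange(h,(lo,s,v),(hi,255,255));k=np.zeros_like(m);k[box[1]:box[3],box[0]:box[2]]=1;m*=k
    y,x=np.nonzero(m);return len(x),np.array([x.mean(),y.mean()])
E
python3 - <<'E'
from h import *
for t in "01":
    a=dict(np.load(f"scene{t}.npz"));b=dict(np.load(f"side{t}.npz"))
    for nm,lo,hi,ba,bb,z in(("red",0,18,(295,200,320,222),(278,165,295,185),.062),("yel",30,45,(280,202,300,218),(280,175,300,190),.0685)):
        na,pa=col(a,lo,hi,ba);nb,pb=col(b,lo,hi,bb)
        print(t,nm,na,nb,pa,pb,"tri",rd(tri(a,b,pa,pb)),"planes",rd(ray(a,*pa,z)),rd(ray(b,*pb,z)))
print("stave end",rd(ray(b,240.5,207.5,.037)),rd(ray(b,244.7,213,.037)))
E
```

```text
0 red 15 12 [306.8 209.8] [285.75 175.25] tri [49.2 77.1 59.1] planes [52.1 72.9 62. ] [47.7 75.1 62. ]
0 yel 10 13 [291.2 210.9] [287.15384615 182.38461538] tri [29.4 31.6 67.8] planes [30.  30.9 68.5] [28.8 30.7 68.5]
1 red 14 10 [306.64285714 209.57142857] [285.8 175.5] tri [48.8 76.5 59.5] planes [51.  73.5 62. ] [47.2 73.7 62. ]
1 yel 13 13 [291.38461538 210.69230769] [287.15384615 182.38461538] tri [29.5 32.1 68. ] planes [29.7 32.  68.5] [28.8 30.7 68.5]
stave end [-150.8   12.6   37. ] [-148.6  -16.9   37. ]
```

```bash
python3 -m inch '[[20,0,-20,0.004,0,0],[25,0,-30,0.004,0,0],[25,0,-30,0,0,0],[12,5,-13,0,0,0],[0,10,0,0,0,0],[0,0,0,0,0,0],[0,0,0,0,0,0]]' 60; python3 - <<'E'
from h import *
from plant import r
plan(r,(.6632,.0557,.068),78.7)
E
```

```text
clock: 10.88
tool_pos: [0.6568, 0.0522, 0.1569]
eef_rot: [-0.544, -0.444, 0.452, 0.55]
contact_force: [-0.4, -0.7, -0.3]
opening: 0.679
t 10.88 pos [656.8  52.2 156.9] jaw now 78.6 toolz [-0.98  0.2   0.01] q7 1.16 F [-0.4 -0.7 -0.3] op 59.8
turn (tool rotvec) [-0.014 -0.001 -0.003] | shift now-axes mm [ 4.9 88.8 -6.8] | shift post-turn axes [ 4.6 88.9 -5.6]
```

```bash
python3 -m inch '[[3,10,-4,-0.012,0,0],[2,25,-2,0,0,0],[0,25,0,0,0,0],[0,15,0,0,0,0],[0,6,0,0,0,0],[0,0,0,0,0,0],[0,0,0,0,0,0]]'; python3 - <<'E'
from h import *
from plant import r
plan(r,(.6632,.0557,.068),78.7)
d=r.snapshot("scene");cv2.imwrite(f"pics/g_scene.png",cv2.resize(d["img"][165:255,210:330][...,::-1],None,fx=6,fy=6,interpolation=cv2.INTER_CUBIC))
E
```

```text
clock: 11.47
tool_pos: [0.6663, 0.0565, 0.0791]
eef_rot: [0.548, 0.449, -0.447, -0.546]
contact_force: [0.2, -0.2, -0.0]
opening: 0.679
t 11.47 pos [666.3  56.5  79.1] jaw now 78.6 toolz [-0.98  0.2  -0.  ] q7 1.14 F [ 0.2 -0.2 -0. ] op 59.9
turn (tool rotvec) [ 0.004 -0.001 -0.   ] | shift now-axes mm [-1.4 11.1  2.9] | shift post-turn axes [-1.4 11.1  2.9]
```

View pics/g_scene.png

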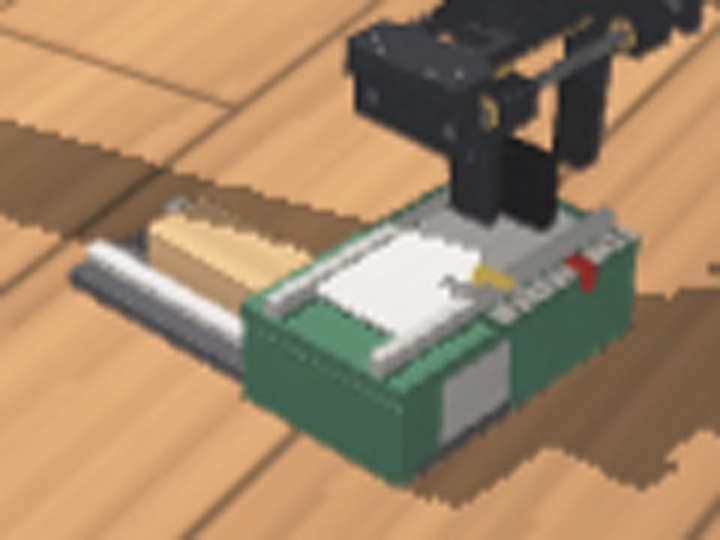

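```bash
python3 -m inch '[[-1,5,2,0,0,0],[0,4,0,0,0,0],[0,0,0,0,0,0]]'; python3 -m inch '[[0,0,0,0,0,0],[0,0,0,0,0,0],[0,0,0,0,0,0],[0,0,0,0,0,0],[0,0,0,0,0,0],[0,0,0,0,0,0],[0,0,0,0,0,0]]' 0 40; python3 - <<'E'
from h import *
from plant import r
s=r.get_state();print(rd(s["tool_pos"]))
plan(r,(.6632,.0557,.068),78.7)
E
```

```text
clock: 11.77
tool_pos: [0.6639, 0.0566, 0.0693]
eef_rot: [0.548, 0.449, -0.448, -0.546]
contact_force: [1.2, 0.2, -0.2]
opening: 0.681
clock: 12.35
tool_pos: [0.6644, 0.0568, 0.0696]
eef_rot: [0.548, 0.449, -0.447, -0.546]
contact_force: [-0.3, 0.7, 0.5]
opening: 0.174
[ 1.  86.4 69.6]
t 12.35 pos [664.4  56.8  69.6] jaw now 78.7 toolz [-0.98  0.2  -0.  ] q7 1.14 F [-0.3  0.7  0.5] op 15.4
turn (tool rotvec) [ 0.004 -0.     0.   ] | shift now-axes mm [-1.3  1.6  0.9] | shift post-turn axes [-1.3  1.6  0.9]
```

```bash
python3 -m inch '[[4,0,0,0,0,0],[6,0,0,0,0,0],[8,0,0,0,0,0],[8,0,0,0,0,0],[7,0,0,0,0,0],[5,0,0,0,0,0],[3,0,0,0,0,0],[2,0,0,0,0,0],[0,0,0,0,0,0],[0,0,0,0,0,0]]'; cat > look.py <<'E'
from h import *
from plant import r
import sys
s=r.get_state();print(rd(s["tool_pos"]),s["clock"],"F",np.round(s["contact_force"],1),s["opening"])
a=r.snapshot("scene");b=r.snapshot("side")
for nm,lo,hi,ba,bb,z in(("red",0,18,(295,195,325,222),(275,165,295,185),.062),("yel",30,45,(285,195,325,220),(270,165,300,190),.0685)):
    try:
        na,pa=col(a,lo,hi,ba);nb,pb=col(b,lo,hi,bb)
        print(nm,na,nb,pa,pb,"tri",rd(tri(a,b,pa,pb)),"planes",rd(ray(a,*pa,z)),rd(ray(b,*pb,z)))
    except Exception as e: print(nm,e)
c=[cv2.resize(x[...,::-1],(400,400),interpolation=cv2.INTER_CUBIC) for x in(a["img"][180:230,275:325],b["img"][150:200,260:310])]
cv2.imwrite(f"pics/{sys.argv[1]}.png",np.hstack(c))
E
python3 look.py l1
```

```text
clock: 13.18
tool_pos: [0.672, 0.0962, 0.0695]
eef_rot: [0.549, 0.447, -0.449, -0.545]
contact_force: [-2.6, -6.6, 2.9]
opening: 0.158
[  0.7 126.5  69.5] 13.1833 F [-2.6 -6.6  2.9] 0.1583134366662656
red 14 9 [306.64285714 209.57142857] [286.22222222 175.22222222] tri [49.9 75.3 60.8] planes [51.  73.5 62. ] [49.3 74.5 62. ]
yel 14 11 [300.64285714 204.78571429] [281.18181818 175.72727273] tri [28.6 73.7 67.4] planes [29.4 72.8 68.5] [27.7 71.9 68.5]
```

View pics/l1.png

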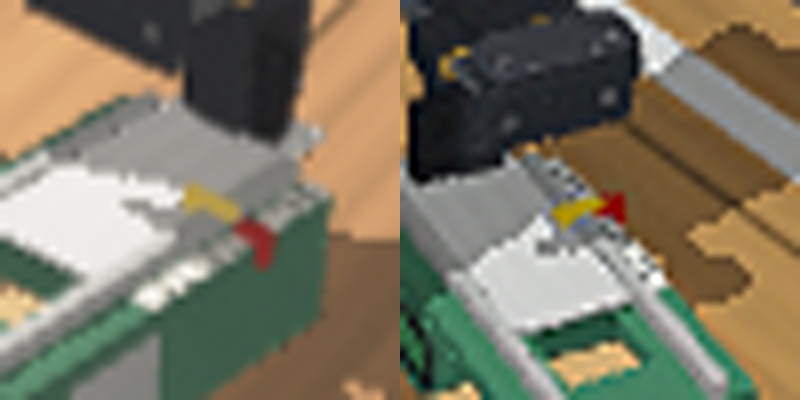

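```bash
python3 -m inch '[[1,0,0,0,0,0],[1,0,0,0,0,0],[0,0,0,0,0,0],[0,0,0,0,0,0],[0,0,0,0,0,0],[0,0,0,0,0,0]]'; python3 look.py l2
```

```text
clock: 13.78
tool_pos: [0.6723, 0.0977, 0.0696]
eef_rot: [0.549, 0.447, -0.449, -0.545]
contact_force: [-3.0, -6.2, 3.0]
opening: 0.154
[  0.7 128.   69.6] 13.7833 F [-3.  -6.2  3. ] 0.15370829737843286
red 14 10 [306.64285714 209.57142857] [286.  175.3] tri [49.4 75.9 60.2] planes [51.  73.5 62. ] [48.4 74.5 62. ]
yel 12 12 [301.25 204.75] [281.  175.5] tri [29.1 75.9 66.7] planes [30.6 74.1 68.5] [27.7 73.3 68.5]
```

View pics/l2.png

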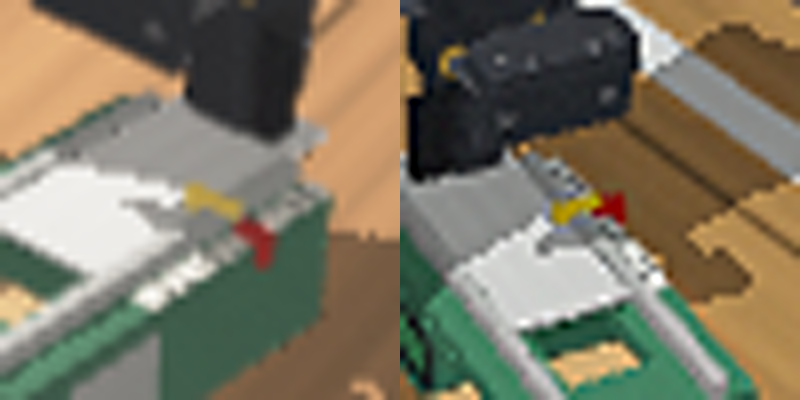

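```bash
python3 -m inch '[[0,0,0,0,0,0],[0,0,0,0,0,0],[0,0,0,0,0,0]]'; python3 - <<'E'
from plant import r
import cv2
d=r.snapshot("side");cv2.imwrite("pics/end.png",cv2.resize(d["img"][90:270,120:376][...,::-1],None,fx=3,fy=3,interpolation=cv2.INTER_CUBIC))
E
```

```text
clock: 14.13
tool_pos: [0.6722, 0.0977, 0.0695]
eef_rot: [0.549, 0.447, -0.449, -0.545]
contact_force: [-3.2, -6.1, 3.4]
opening: 0.156
```

View pics/end.png

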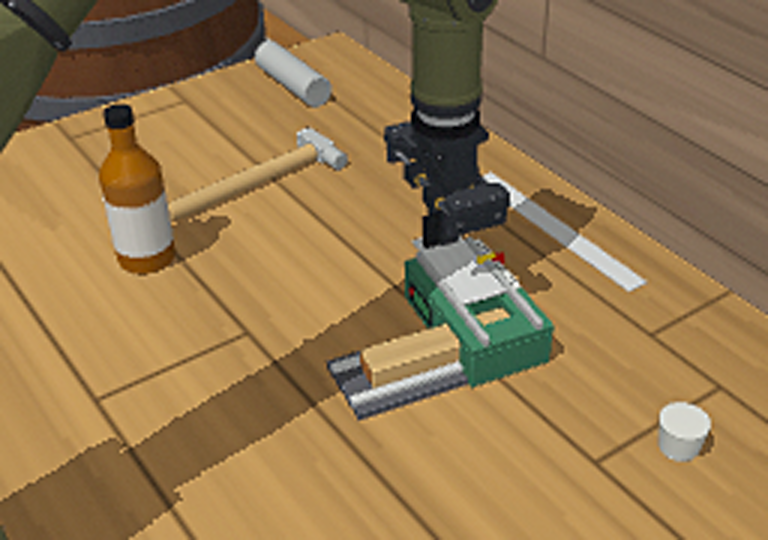

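The picture shows the stave home (its outer end at about (365,365)), visible through the open window, the pointer at the marker at about (495,258), and the bottle, hammer and bung standing or lying where they were. I'm handing the job in.

```bash
python3 -c "
from plant import r
print(r.finish_job())"
```

```text
the job is handed in; nothing more can be done
None
```

I laid the oak stave in the channel, slid it in until it met the end stop, let go of it and lifted clear. I then gripped the shutter's black grip, pulled it about 42–43 mm and handed the job in at 14.2 s still holding it. `finish_job()` gave no verdict.

- **Stave:** the push force rose to about 8 N at the stop, within 1 mm of where I expected it. After release its outer end measured x ≈ -150 mm in the reader's frame, which is the home position. I only looked again after pulling the shutter, without re-measuring, and it still looked home.
- **Pointer:** triangulating from the scene and side cameras put pointer and marker both at y = 75.9 mm. Casting single-view rays onto assumed heights put the pointer 0.6 mm to the left of the marker in one view and 1.2 mm to the right in the other. All of these are inside the 5 mm limit.
- **Hold:** the grip was set to 40 N and the wrist read about 7 N, which fits the spring at that opening. I did not measure the finger contact force itself.
- **Bystanders:** the bottle, hammer and bung look unmoved in the last picture; I did not measure them.

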